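Lock up a honeycomb printing forme

TASK

Two hexagonal printing blocks are already locked up in the forme bed; extend it to four. Squeeze the sprung latch tab and draw the lock-up bar back to its last notch, let it latch there, and lay the two loose hexagonal blocks flat in the bed, face up, nested against the first two in the honeycomb. Then squeeze the tab again and close the bar by one notch, to the middle one, so that all four blocks are held flat face to flat face with the latch sprung home; do not disturb the jars and bottle standing among the blocks.

Things in the scene. Friction and masses are not known exactly. Their poses are not given: they have to be found in the camera images.
- forme_bed: Fixed aluminium bed, 154 mm (its x) by 223 mm (its y), for locking up hexagonal blocks. Origin: centre of its footprint at bench level, z up. Floor 10 mm above the bench. Low rims along y, tops 15 mm above the bench, inner faces at x = -72 and +40.5 mm (mouths flared). Two staggered rows of blocks lie along y, at x = +7.75 (beside the rack) and -39 mm; blocks in a row are 54 mm apart.
- head_stop (a point): Inner corner of the fixed stepped steel stop at the bed's -y end, 30 mm above the bench (bed x = -26.5, y = -70 mm). Its face is at y = -97 mm for the row beside the rack and at y = -70 mm for the other row (bed x below -26 mm).
- rack_middle_notch (a point): Middle notch (bed x = 60, y = 32.2 mm) of the dark steel rack along the bed's +x side (bed x 56 to 72, top 15 mm above the bench, three notches 54 mm apart).
- lock_bar (a joint): Slide of the stepped bar and its carriage along the bed's +y (m). Notches: 0 (start, two blocks held), 0.054 (middle, holds four blocks with 1 mm to spare), 0.108 (last, drawn back for loading). Slides with 1 to 2 N when the tab is pressed, locked while the pin is in a notch. Let go within 2 mm of a notch, the pin drops in and centres the bar; elsewhere it rides on the rack.
- bar_face (a point): Middle of the bar's face for the row beside the rack (bed x = 17, y = -41.8 mm + lock_bar). The bar is 14 mm thick along y, its top 26 mm above the bench; for the other row its face is 27 mm further along +y.
- latch_tab (a joint): Travel of the latch tab towards the grip post (m): 0 = sprung out, pin in a notch, locked; from 0.0075 the pin is clear of the rack; stop at 0.010. Let go between notches it stays at about 0.007. Spring 5 N at rest, 10 N fully pressed.
- grip_mid (a point): On the carriage, midway between post and pressed tab, 45 mm above the bench (bed x = 60, y = -21.8 mm + lock_bar). Black grip post: 26 mm along y, top 62 mm above the bench, face at bed x = +46. Steel tab: face at bed x = +84 sprung out, +74 pressed home. Pinch both from above along the bed's x: 38 mm wide at rest, 28 pressed. The carriage below is 25 mm high.
- tab_face (a point): Middle of the flat steel latch tab's outer face (26 mm along y, 27 to 61 mm above the bench), 46 mm above the bench (bed x = 84, y = -21.8 mm + lock_bar when sprung out); moves with the tab.
- set_block_1: Hexagonal printing block, like the loose ones, already in the bed: first of the row beside the rack, against the head stop, at bed x = 7.75, y = -69.6 mm.
- set_block_2: The same, first of the other row, at bed x = -39, y = -42.6 mm.
- loose_block_1: Loose hexagonal printing block standing on the bench, face up: beech, 54 mm across flats, 62 mm across corners, 32 mm high, 0.11 kg, dark carved rosette on brown lino. Origin: centre of the underside; x axis to a corner, y axis normal to a flat. In the bed the corners point along the bed's x and flats touch along y; any of the six turns is right.
- loose_block_2: Second loose block, the same as loose_block_1; either may go in either place.
- seat_by_rack (a point): Place for a loose block in the row beside the rack: centre of its underside when locked up, on the bed's floor (bed x = 7.75, y = -15.2 mm). Once the other place is filled, fingers cannot reach round a block here without a neighbour in the way.
- seat_away_from_rack (a point): Place for a loose block in the other row: centre of its underside when locked up (bed x = -39, y = 11.8 mm).
- stool: Fixed wooden chair beyond the bench's far edge (origin on the floor under it). Its back rises to 0.165 m above the bench at world x 0.58 to 0.85, y 0.03 to 0.18 m: swing the arm over it or keep short of it.
- varnish_jar: Bystander: brown glass jar, diameter 52, 73 mm high, origin under its centre. Leave standing where it is.
- ink_jar: Bystander: black ink jar, diameter 42, 60 mm high, origin under its centre. Leave standing where it is.
- dropper_bottle: Bystander: amber dropper bottle, diameter 42 to 53 mm height, then a slim dropper up to 95 mm; origin under its centre. Leave standing where it is.

How it is judged:
By the outcome, as a careful person would: the job done as asked, in the order asked, and still so for the second after the job is handed in, with the robot touching nothing.
It also fails if it takes over 72 s, if anything falls off the work surface, if the arm or the gripper's body presses on something with over 40 N, if the wrist force passes 120 N, or if a joint passes its speed limit or range.

ROBOT

A 6-joint arm with a two-finger parallel gripper is mounted at the origin on the work surface; the furniture and walls round the work are solid. World frame = base frame: x ahead of the robot, y to its left, z up, the work surface at z = 0. Lengths are in mm, angles in degrees, forces in N, time in s.
With the tool pointing down it reaches from about 425 to 950 mm from the base axis. Payload 14.7 kg.
Tool frame: the origin (TCP) lies at the very end of the fingers, on their centre line; the grasp point (between the pads) lies 19 mm behind it; z points along the fingers, y is the line along which they close (so a half turn about z gives the same grasp; the last joint's range is limited). The gripper opens to 85 mm and grips with 20 to 120 N. Pads are 22 mm wide; open, the fingers measure 114 mm over their backs; the gripper's body (76 mm by 85 mm) begins 54 mm behind the grasp point. The pads swing forward as they close: fully open they stand 13 mm farther back than shut.
Start: joints at [72.101, 27.513, 91.461, -0, 61.026, -2.67], TCP at [170.718, 627.174, 231.297] pointing down, gripper open.
Joint ranges: [-157.49, 157.49], [-46.99, 117.5], [13.45, 153.17], [-89.5, 269.5], [5.16, 153.95], [-167.48, 167.48]. Speed limits (degrees/s): [108.29, 108.29, 136.94, 172.46, 172.46, 172.46].

INTERFACE

Orientations are given as a 3x3 rotation matrix whose columns are the frame's x, y, z axes.
In Python, from station import ctrl gives the robot as it stands.
- The arm moves only by the tool apply_moves, never from a script. Its argument "motion" is a list of rows, each an object with "linear": the shift along the tool's x, y, z in mm, a list of three; "turn": the turn about the tool's z in rad; "gripper": the opening, from 0 (shut) to 1 (fully open). In form: [{"linear": [x, y, z], "turn": turn, "gripper": gripper}, ...]. A call has 1 to 8 rows; each row is the pose to reach, as a shift and turn from the pose commanded when the call began, along the tool's axes at that moment; what a row does not reach only later rows make up. A row lasts 1/12 s, in which the tool goes at most 41.7 mm and 7.16 degrees, less where a joint would pass 70% of its speed; a pose out of reach is approached as far as the arm can. A call with a gripper value outside its range is refused whole. The fingers move at their own pace and stop on an object; "squeeze" is the grip in N (left out, the last holds). Time passes only in rows, so rows that repeat a pose let the fingers close. It gives the time, the measured TCP pose, the force, the opening and the grip force at its end, in the units of the state.
- ctrl.state(): the state, without advancing time (a new reading comes with each control period).
- ctrl.grab_frame(name): name is "side" or "top"; returns the picture (384x512x3 uint8, blue, green, red); there is no depth.
- ctrl.get_calibration(name): a dict with "intrinsics" (3x3 intrinsics, pixels), "world_from_camera" (4x4, takes a point from camera to world coordinates). Camera axes: x right, y down, z forward; pixel columns grow to the right and rows downward; lengths in mm; the calibration is good to about 2 mm. A picture is of the moment at which its call begins. get_calibration takes no time and is no camera call.
- ctrl.close_job(): hands the job in; it is judged then, once.
The state is a dict: "clock": time; "joint_pos": joint angles; "joint_vel": joint speeds; "joint_torque": joint torques, N m; "tcp_pos": TCP position; "orientation": TCP orientation; "ft_force": force on the tool from outside, world axes, zero at the start; "wrist_torque": the same for the moment, N m; "finger_gap": opening from 0.0 (shut) to 1.0 (fully open); "grip_force": force on a finger pad.
Only numpy, scipy, OpenCV 4.12 (cv2) and the standard library are available. Lean on these libraries where they do the work, as an engineer would, in place of code of your own. Each camera call takes 0.05 s, during which the arm holds its last target. There are 200 camera calls.

## Working session

There is one attempt and no reset: what is moved stays moved. The work goes in short steps, Python scripts to look and compute and a tool call to move; the robot and the scene stay as the last step left them, time stands still between calls to the robot, and variables do not carry over. Pictures are saved under pics/ and viewed, at most 10 in all, crops included, and the job is handed in when it is done.

Besides the shell and the picture viewer there is one more tool, called after "Emit:" as a command line: name --argument value ..., lists and objects as JSON in quotes. apply_moves: Moves the arm, as the interface text tells. Its arguments: {"type":"object","properties":{"motion":{"type":"array","items":{"type":"object","properties":{"linear":{"type":"array","items":{"type":"number"}},"turn":{"type":"number"},"gripper":{"type":"number"}}}},"squeeze":{"type":"number"}},"required":["motion"]}

```bash
ls; mkdir -p pics
python3 - <<'E'
from station import ctrl
import cv2,numpy as np
np.set_printoptions(precision=4,suppress=True)
for n in("top","side"):
    cv2.imwrite(f"pics/{n}0.png",cv2.resize(ctrl.grab_frame(n),(800,600),interpolation=cv2.INTER_CUBIC))
    c=ctrl.get_calibration(n);print(n,c["intrinsics"],c["world_from_camera"])
s=ctrl.state();print(s["clock"],s["tcp_pos"],s["orientation"],s["finger_gap"])
E
```

```text
pics
top [[478.6749   0.     258.5193]
 [  0.     478.6749 187.836 ]
 [  0.       0.       1.    ]] [[  -0.004    -0.9962    0.087   403.5645]
 [  -1.        0.0047    0.0077  -12.3281]
 [  -0.008    -0.087    -0.9962 1453.2123]
 [   0.        0.        0.        1.    ]]
side [[397.9581   0.     256.7512]
 [  0.     397.9581 186.9151]
 [  0.       0.       1.    ]] [[    0.9396    -0.1208     0.3202    92.9519]
 [   -0.3417    -0.3838     0.8579 -1231.5253]
 [    0.0192    -0.9155    -0.402    253.2881]
 [    0.         0.         0.         1.    ]]
0.1 [170.5905 626.8302 230.7416] [[-0.9649  0.2627 -0.0003]
 [ 0.2627  0.9649 -0.001 ]
 [ 0.0001 -0.0011 -1.    ]] 0.9995448719963175
```

View pics/top0.png

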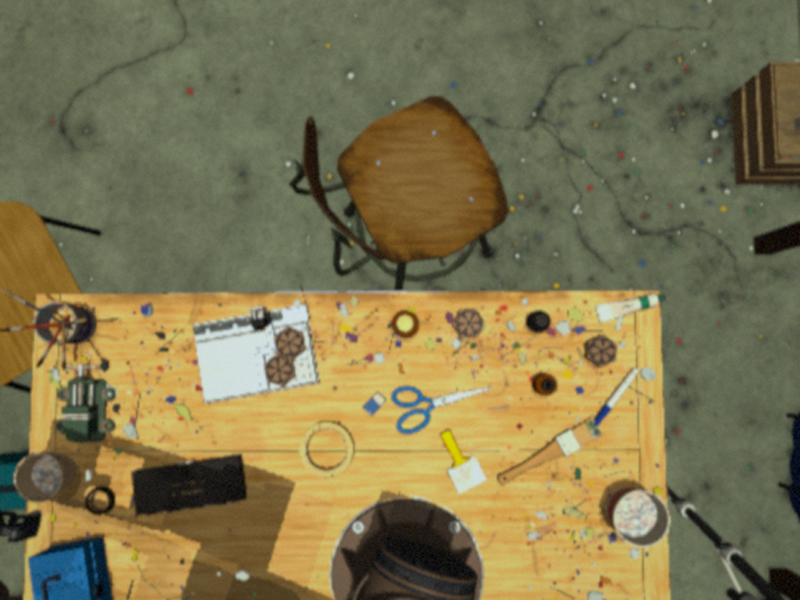

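View pics/side0.png

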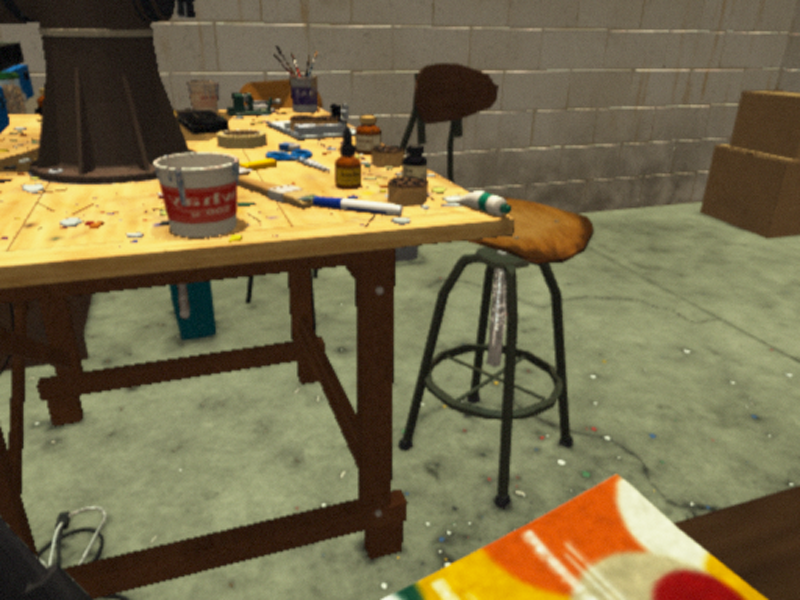

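The top view shows the bed at about px (255,350) and the set blocks at (290,340) and (280,370). The loose blocks are at (468,322) and (600,350), with the jars at (404,322), (538,320) and (544,383). Next I'll enlarge crops of these.

Run:
```python
from station import ctrl
import cv2,numpy as np
f=np.mean([ctrl.grab_frame("top").astype(float) for _ in range(4)],0).astype(np.uint8)
cv2.imwrite("pics/raw.png",f)
a=f[190:262,118:210];cv2.imwrite("pics/bed.png",cv2.resize(a,None,fx=8,fy=8,interpolation=cv2.INTER_CUBIC))
a=f[190:260,240:410];cv2.imwrite("pics/loose.png",cv2.resize(a,None,fx=4.7,fy=4.7,interpolation=cv2.INTER_CUBIC))
```

```text
(no output)
```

View pics/bed.png

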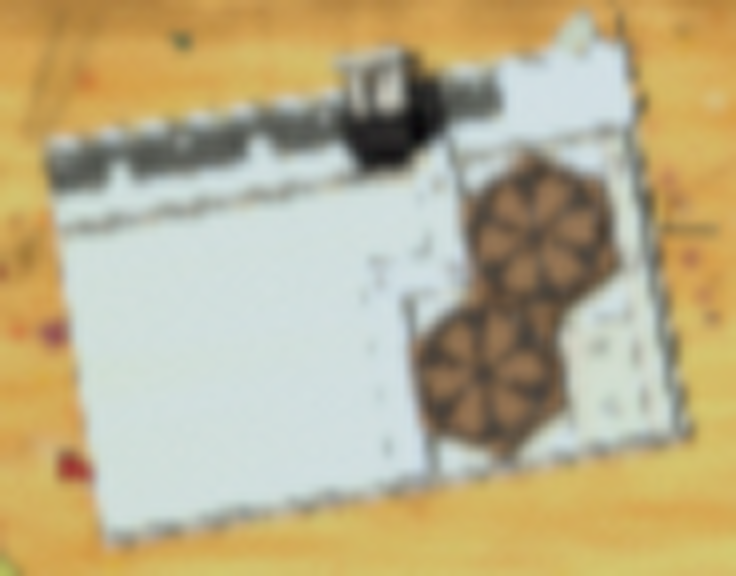

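View pics/loose.png

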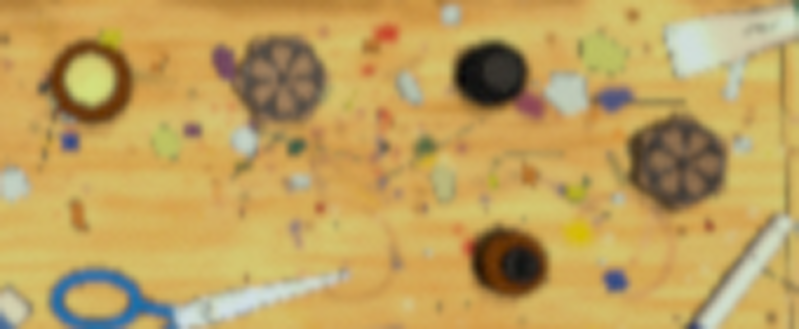

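The bed crop shows the plate corners at about (45,148), (620,38), (688,435) and (108,542), and the set rosettes at (541,235) and (488,375). In the loose crop the blocks are at (282,79) and (678,162). I'll fit the bed from these, then register the loose blocks to the set-block template.

```bash
cat > h.py <<'E'
import numpy as np,cv2
from station import ctrl
c=ctrl.get_calibration("top");K=np.array(c["intrinsics"]);T=np.array(c["world_from_camera"])
def ray(px,z):
    d=T[:3,:3]@np.linalg.solve(K,[px[0],px[1],1.]);o=T[:3,3];return (o+d*(z-o[2])/d[2])[:2]
def proj(P):
    p=K@(T[:3,:3].T@(np.asarray(P,float)-T[:3,3]));return p[:2]/p[2]
def un(p,s,off):return (np.array(p)+.5)/s-.5+np.array(off)
def rect(f,cx,cy,z,yaw=0,h=40,s=.5):
    n=int(2*h/s)+1;ca,sa=np.cos(yaw),np.sin(yaw)
    # columns -> local x, rows -> local y
    src=np.float32([[0,0],[n-1,0],[n-1,n-1],[0,n-1]])
    dst=np.float32([proj([cx+ca*u-sa*v,cy+sa*u+ca*v,z]) for u,v in((src*s)-h)])
    return cv2.warpPerspective(f,cv2.getPerspectiveTransform(src,dst),(n,n),flags=cv2.INTER_CUBIC|cv2.WARP_INVERSE_MAP)
E
python3 - <<'E'
from h import *
from scipy.optimize import least_squares
f=cv2.imread("pics/raw.png")
B=lambda p:un(p,8,(118,190)); L=lambda p:un(p,4.7,(240,190))
obs=[((7.75,-69.6,42),B((541,235))),((-39,-42.6,42),B((488,375))),((77,111.5,10),B((45,148))),((77,-111.5,10),B((620,38))),((-77,-111.5,10),B((688,435))),((-77,111.5,10),B((108,542)))]
def W(q,p):
    ca,sa=np.cos(q[2]),np.sin(q[2]);return np.array([q[0]+ca*p[0]-sa*p[1],q[1]+sa*p[0]+ca*p[1],p[2]])
r=least_squares(lambda q:np.ravel([proj(W(q,P))-o for P,o in obs]),[600,300,.18],x_scale=[100,100,.1],loss="soft_l1")
q=r.x;print("bed",q[:2],np.degrees(q[2]));print("res px",np.array([proj(W(q,P))-o for P,o in obs]).round(2))
# template fit: ECC between loose blocks and set blocks
for i,g in((1,(282,79)),(2,(678,162))):
    w=ray(L(g),32);print("loose",i,"hand",w)
    for sb in((7.75,-69.6,42),(-39,-42.6,42)):
        p=W(q,sb);t=cv2.cvtColor(rect(f,p[0],p[1],42,q[2]),cv2.COLOR_BGR2GRAY)
        im=cv2.cvtColor(rect(f,w[0],w[1],32,q[2]),cv2.COLOR_BGR2GRAY)
        m=np.zeros_like(t);cv2.circle(m,(80,80),50,255,-1)
        best=None
        for a0 in np.radians(range(-30,30,10)):
            ca,sa=np.cos(a0),np.sin(a0);M=np.float32([[ca,-sa,80-80*ca+80*sa],[sa,ca,80-80*sa-80*ca]])
            try:cc,M=cv2.findTransformECC(t,im,M,cv2.MOTION_EUCLIDEAN,(3,200,1e-6),m,5)
            except cv2.error:continue
            if best is None or cc>best[0]:best=(cc,M)
        cc,M=best;d=(M@[80,80,1]-80)*.5;ca,sa=np.cos(q[2]),np.sin(q[2])
        print(" ecc %.3f"%cc,w+[ca*d[0]-sa*d[1],sa*d[0]+ca*d[1]],"yaw rel bed",np.degrees(np.arctan2(M[1,0],M[0,0])))
rs=[rect(f,*W(q,(7.75,-69.6,42))[:2],42,q[2]),rect(f,*W(q,(-39,-42.6,42))[:2],42,q[2]),rect(f,*ray(L((282,79)),32),32,q[2]),rect(f,*ray(L((678,162)),32),32,q[2])]
hx=(np.array([[np.cos(a),np.sin(a)] for a in np.radians(range(0,360,60))])*62+80).round().astype(int)
for k in rs:cv2.polylines(k,[hx],1,(0,255,0),1)
cv2.imwrite("pics/rect.png",np.vstack([np.hstack(rs[:2]),np.hstack(rs[2:])]).repeat(1,0))
for n,p in dict(grip=(60,-21.8,45),seat1=(7.75,-15.2,10),seat2=(-39,11.8,10)).items():print(n,W(q,p))
for n,g,z in(("varn",(91,79),73),("ink",(491,73),60),("drop",(519,264),95)):print(n,ray(L(g),z))
E
```

```text
bed [416.00191068 284.90866262] 10.320816870250873
res px [[-0.96 -0.07]
 [-0.69 -0.21]
 [-0.1  -0.52]
 [ 0.63 -0.29]
 [ 0.95  0.44]
 [ 0.17  0.77]]
loose 1 hand [ 471.77535742 -123.12626834]
 ecc 0.912 [ 472.94850648 -123.22050138] yaw rel bed -36.318188
 ecc 0.898 [ 472.6172615  -123.52783167] yaw rel bed -34.743126
loose 2 hand [ 418.48258456 -371.3073308 ]
 ecc 0.667 [ 418.93498373 -374.16051563] yaw rel bed -15.461372
 ecc 0.556 [ 418.79814331 -374.3505611 ] yaw rel bed -13.962393
grip [478.93679212 274.21096668  45.        ]
seat1 [426.34974276 271.34308592  10.        ]
seat2 [375.51884617 289.53051156  10.        ]
varn [470.32326916  -2.78016527]
ink [ 473.57674311 -250.22836429]
drop [ 357.31279312 -258.75790381]
```

View pics/rect.png

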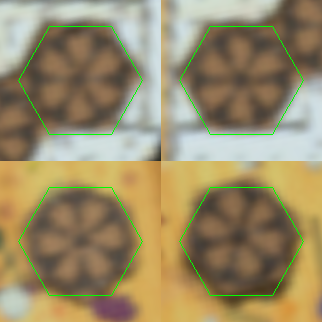

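The residuals suggest the visible side walls are biasing the fit. I'll look closer, this time with the view rectified in the bed frame.

Run:
```python
from h import *
f=cv2.imread("pics/raw.png");y=np.radians(10.32)
ps=[(436.1,217.7,42),(385.3,235.8,42),(472.8,-123.3,32),(418.7,-371.3,32)]
rs=[rect(f,p[0],p[1],p[2],y,36,.25) for p in ps]
for k in rs:
    for i in range(4,289,20):
        k[i,::4]=(0,255,0) if i!=144 else (255,0,0); k[::4,i]=(0,255,0) if i!=144 else (255,0,0)
cv2.imwrite("pics/r4.png",np.vstack([np.hstack(rs[:2]),np.hstack(rs[2:])]))
```

```text
(no output)
```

View pics/r4.png

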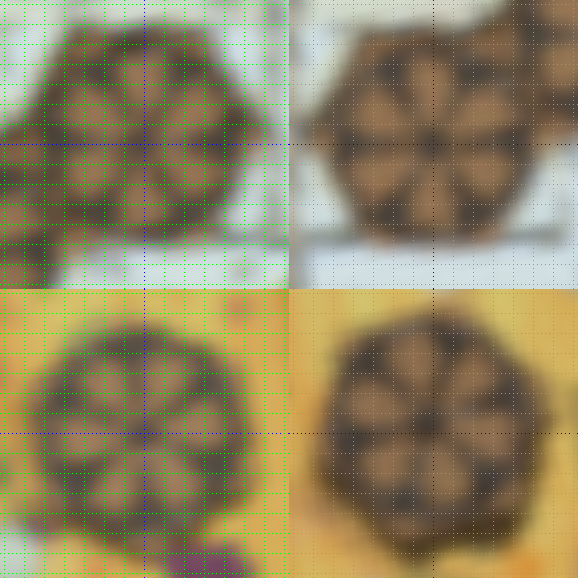

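The rosettes have six petals normal to the flats. I read the loose petal axes as about −7° and +14° relative to the bed. I'll refine this with a symmetrised template for all four blocks.

```bash
cat > reg.py <<'E'
from h import *
R=np.radians
def rot(a,c=72):return cv2.getRotationMatrix2D((c,c),a,1)
def gray(f,p,yaw):return cv2.cvtColor(rect(f,p[0],p[1],p[2],yaw,36,.5),cv2.COLOR_BGR2GRAY).astype(np.float32)
def template(f,ps,yaw):
    acc=0
    for p in ps:
        g=gray(f,p,yaw)
        for g2 in(g,g[::-1],g[:,::-1],g[::-1,::-1]):
            for k in range(0,360,60):acc=acc+cv2.warpAffine(np.ascontiguousarray(g2),rot(k),(145,145))
    return (acc/acc.max()*255).astype(np.float32)
def register(f,t,p,yaw):   # yaw: guessed block yaw (flat normals at +30+60k)
    m=np.zeros((145,145),np.uint8);cv2.circle(m,(72,72),46,255,-1)
    p=np.array(p,float)
    for _ in range(3):
        cc,M=cv2.findTransformECC(t,gray(f,p,yaw),np.eye(2,3,dtype=np.float32),cv2.MOTION_EUCLIDEAN,(3,200,1e-6),m,5)
        d=(M@[72,72,1]-72)*.5;c,s=np.cos(yaw),np.sin(yaw)
        p[:2]+=[c*d[0]-s*d[1],s*d[0]+c*d[1]];yaw+=np.arctan2(M[1,0],M[0,0])
    return p,yaw,cc
E
python3 - <<'E'
from reg import *
f=cv2.imread("pics/raw.png");y=R(10.32);c,s=np.cos(y),np.sin(y)
mv=lambda p,d:(p[0]+c*d[0]-s*d[1],p[1]+s*d[0]+c*d[1],p[2])
s1=mv((436.1,217.7,42),(-1,-1.2));s2=mv((385.3,235.8,42),(-.5,-.5))
l1=mv((472.8,-123.3,32),(-.5,-.5));l2=mv((418.7,-371.3,32),(-1.1,-3.6))
y1=y
for _ in range(3):
    t=template(f,[s1,s2],y1);r1=register(f,t,s1,y1);r2=register(f,t,s2,y1);s1,s2=r1[0],r2[0];y1=(r1[1]+r2[1])/2
r3=register(f,t,l1,y+R(-37));r4=register(f,t,l2,y+R(-15.5))
for r in(r1,r2,r3,r4):print(r[0],np.degrees(r[1]),r[2])
v=s2[:2]-s1[:2];yv=np.arctan2(v[1],v[0])-np.arctan2(27,-46.75)
print("dist",np.hypot(*v),"yaw by centres",np.degrees(yv))
for Y in(y1,(y1+yv)/2,yv,R(10.5)):
    c,s=np.cos(Y),np.sin(Y);A=np.array([[c,-s],[s,c]]);b=(s1[:2]+s2[:2])/2-A@[-15.625,-56.1]
    print(np.degrees(Y),"bed",b,"grip",b+A@[60,-21.8],"seat1",b+A@[7.75,-15.2],"seat2",b+A@[-39,11.8])
E
```

```text
[435.6107713  216.86833474  42.        ] 10.6403041855237 0.9590895892703573
[384.92511317 235.43286885  42.        ] 9.288536485994685 0.9690021840988486
[ 471.94618356 -123.78488659   32.        ] -25.686561407461447 0.9735787146715593
[ 418.32031738 -374.6684536    32.        ] -5.031399350342137 0.9549008762096677
dist 53.97849448549631 yaw by centres 9.89199158931628
9.964420335759193 bed [415.94989226 284.1080523 ] grip [478.81701378 273.01909244] seat1 [426.21314283 270.47837191] seat2 [375.49635999 288.98162672]
9.928205962537737 bed [415.98652371 284.10444939] grip [478.84662379 272.97575595] seat1 [426.24115746 270.46828473] seat2 [375.53607992 289.0035919 ]
9.89199158931628 bed [416.02315287 284.10082333] grip [478.8762064  272.93240076] seat1 [426.2691657  270.45817985] seat2 [375.57581372 289.02553197]
10.5 bed [415.40788719 284.1586322 ] grip [478.3759161  273.65780674] seat1 [425.79809271 270.62548293] seat2 [374.91056659 288.65385461]
```

Bed is at about (415.9, 284.1), yaw 10.1°. First I'll move to above the grip.

Emit:
apply_moves --motion '[{"linear": [-390, -260, 60], "turn": 1.13, "gripper": 0.68}, {"linear": [-390, -260, 60], "turn": 1.13, "gripper": 0.68}, {"linear": [-390, -260, 60], "turn": 1.13, "gripper": 0.68}, {"linear": [-390, -260, 60], "turn": 1.13, "gripper": 0.68}, {"linear": [-390, -260, 60], "turn": 1.13, "gripper": 0.68}, {"linear": [-390, -260, 60], "turn": 1.13, "gripper": 0.68}, {"linear": [-390, -260, 60], "turn": 1.13, "gripper": 0.68}, {"linear": [-390, -260, 60], "turn": 1.13, "gripper": 0.68}]'

```text
clock: 0.97
tcp_pos: [389.0, 376.3, 188.9]
orientation: [[-0.295, 0.956, 0.0], [0.956, 0.295, 0.0], [0.0, 0.0, -1.0]]
ft_force: [1.1, 1.9, 0.7]
finger_gap: 0.681
grip_force: 0.0
```

```bash
cat > go.py <<'E'
import sys,numpy as np
from station import ctrl
np.set_printoptions(precision=3,suppress=True)
def show(x,y,z,ang):   # shift in tool axes to reach world x,y,z with tool-y at world angle ang (mod 180)
    s=ctrl.state();Rm=np.array(s["orientation"]);d=Rm.T@(np.array([x,y,z])-s["tcp_pos"])
    a=np.degrees(np.arctan2(Rm[1,1],Rm[0,1]));t=-((ang-a+90)%180-90)
    print("clk %.2f"%s["clock"],"tcp",np.array(s["tcp_pos"]),"yang %.2f"%a,"gap %.3f"%s["finger_gap"],"F",np.array(s["ft_force"]),"grip",s["grip_force"],"j",np.array(s["joint_pos"]))
    print("linear",d,"turn %.4f"%np.radians(t))
if __name__=="__main__":show(*map(float,sys.argv[1:5]))
E
python3 go.py 478.7 273.1 100 10.1
```

```text
clk 0.97 tcp [388.96  376.318 188.913] yang 17.13 gap 0.681 F [1.051 1.891 0.695] grip 0.0 j [ 40.844  21.723 108.389  -0.     49.864  23.713]
linear [-125.087   55.319   88.914] turn 0.1227
```

Emit:
apply_moves --motion '[{"linear": [-125, 55, 70], "turn": 0.123, "gripper": 0.68}, {"linear": [-125, 55, 70], "turn": 0.123, "gripper": 0.68}, {"linear": [-125, 55, 70], "turn": 0.123, "gripper": 0.68}, {"linear": [-125, 55, 80], "turn": 0.123, "gripper": 0.68}, {"linear": [-125, 55, 89], "turn": 0.123, "gripper": 0.68}, {"linear": [-125, 55, 89], "turn": 0.123, "gripper": 0.68}]'

```text
clock: 1.47
tcp_pos: [477.5, 273.5, 97.9]
orientation: [[-0.178, 0.984, -0.003], [0.984, 0.178, -0.002], [-0.001, -0.003, -1.0]]
ft_force: [-0.0, -1.3, 0.1]
finger_gap: 0.679
grip_force: 0.0
```

```bash
python3 go.py 478.7 273.1 31 10.1
python3 - <<'E'
from h import *
f=ctrl.grab_frame("side");cv2.imwrite("pics/s1full.png",f)
f2=ctrl.grab_frame("top")
a=cv2.resize(f[40:130,130:260],None,fx=4.4,fy=4.4,interpolation=cv2.INTER_CUBIC)
b=cv2.resize(f2[180:262,118:210],None,fx=2.2,fy=2.2,interpolation=cv2.INTER_CUBIC)
o=np.zeros((396+182,max(a.shape[1],b.shape[1]),3),np.uint8);o[:a.shape[0],:a.shape[1]]=a;o[396:396+b.shape[0],:b.shape[1]]=b[:182];cv2.imwrite("pics/s1.png",o)
E
```

```text
clk 1.47 tcp [477.536 273.485  97.875] yang 10.27 gap 0.679 F [-0.032 -1.256  0.127] grip 0.0 j [ 26.642  29.75  111.265   0.004  39.186  16.373]
linear [-0.522  1.303 66.871] turn 0.0029
```

View pics/s1.png

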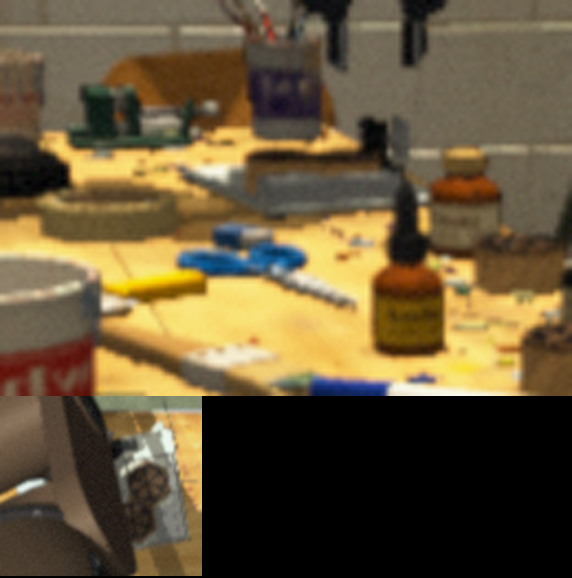

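The side view shows the open fingers straddling the post and tab (post 360–388, tab 390–410, fingers' inner faces at about 350 and 402). I'll descend and close.

Emit:
apply_moves --motion '[{"linear": [-0.5, 3, 20], "turn": 0.003, "gripper": 0.72}, {"linear": [-0.5, 3, 40], "turn": 0.003, "gripper": 0.72}, {"linear": [-0.5, 3, 55], "turn": 0.003, "gripper": 0.72}, {"linear": [-0.5, 3, 66], "turn": 0.003, "gripper": 0.72}, {"linear": [-0.5, 2, 66], "turn": 0.003, "gripper": 0.72}]' --squeeze 25

```text
clock: 1.98
tcp_pos: [479.1, 275.8, 33.1]
orientation: [[-0.179, 0.984, -0.001], [0.984, 0.179, -0.0], [-0.0, -0.001, -1.0]]
ft_force: [-0.5, -0.2, 0.2]
finger_gap: 0.718
grip_force: 0.0
```

```bash
python3 go.py 478.7 273.1 31 10.1
```

```text
clk 1.98 tcp [479.13  275.808  33.139] yang 10.33 gap 0.718 F [-0.528 -0.155  0.204] grip 0.0 j [ 26.783  35.788 112.901   0.006  31.379  16.445]
linear [-2.586 -0.906  2.14 ] turn 0.0040
```

Emit:
apply_moves --motion '[{"linear": [-1.5, -0.5, 1], "turn": 0.004, "gripper": 0.5}, {"linear": [-1.5, -0.5, 1], "turn": 0.004, "gripper": 0.4}, {"linear": [-1.5, -0.5, 1], "turn": 0.004, "gripper": 0.25}, {"linear": [-1.5, -0.5, 1], "turn": 0.004, "gripper": 0.25}, {"linear": [-1.5, -0.5, 1], "turn": 0.004, "gripper": 0.25}, {"linear": [-1.5, -0.5, 1], "turn": 0.004, "gripper": 0.25}]' --squeeze 25

```text
clock: 2.48
tcp_pos: [479.5, 273.7, 34.6]
orientation: [[-0.174, 0.985, 0.0], [0.985, 0.174, 0.0], [0.0, 0.0, -1.0]]
ft_force: [-7.2, -0.1, 13.8]
finger_gap: 0.319
grip_force: 25.2
```

```bash
python3 go.py 478.7 273.1 31 10.1
```

```text
clk 2.48 tcp [479.477 273.729  34.585] yang 10.02 gap 0.319 F [-7.231 -0.062 13.842] grip 25.164484977722168 j [ 26.567  35.585 113.043   0.024  31.352  16.523]
linear [-0.485 -0.875  3.585] turn -0.0013
```

Tab pressed (gap 27 mm). I'll ease the vertical force and then pull 108 mm along the bed's +y.

Emit:
apply_moves --motion '[{"linear": [0, -0.5, -3], "turn": 0, "gripper": 0.25}, {"linear": [0, -0.5, -3], "turn": 0, "gripper": 0.25}, {"linear": [0, -0.5, -3], "turn": 0, "gripper": 0.25}]'

```text
clock: 2.73
tcp_pos: [479.2, 273.5, 36.5]
orientation: [[-0.174, 0.985, 0.0], [0.985, 0.174, 0.0], [0.0, 0.0, -1.0]]
ft_force: [-1.6, 0.4, -4.9]
finger_gap: 0.307
grip_force: 34.5
```

```bash
python3 go.py 460.5 380.1 34 10.1
```

```text
clk 2.73 tcp [479.182 273.502  36.543] yang 10.03 gap 0.307 F [-1.6    0.402 -4.906] grip 34.451576471328735 j [ 26.567  35.383 113.038   0.005  31.572  16.535]
linear [108.222   0.164   2.551] turn -0.0013
```

Emit:
apply_moves --motion '[{"linear": [10, 0, 0.5], "turn": 0, "gripper": 0.25}, {"linear": [25, 0, 0.5], "turn": 0, "gripper": 0.25}, {"linear": [42, 0, 0.5], "turn": 0, "gripper": 0.25}, {"linear": [60, 0, 0.5], "turn": 0, "gripper": 0.25}, {"linear": [78, 0, 0.5], "turn": 0, "gripper": 0.25}, {"linear": [94, 0, 0.5], "turn": 0, "gripper": 0.25}, {"linear": [105, 0, 0.5], "turn": 0, "gripper": 0.25}, {"linear": [108, 0, 0.5], "turn": 0, "gripper": 0.25}]'

```text
clock: 3.4
tcp_pos: [460.2, 381.7, 36.5]
orientation: [[-0.175, 0.985, 0.001], [0.985, 0.175, 0.001], [0.001, 0.001, -1.0]]
ft_force: [-3.6, -1.8, 9.5]
finger_gap: 0.312
grip_force: 36.0
```

```bash
python3 go.py 460.24 379.83 36 10.1
```

```text
clk 3.40 tcp [460.18  381.655  36.492] yang 10.09 gap 0.312 F [-3.563 -1.806  9.48 ] grip 36.04624271392822 j [ 36.758  37.746 106.835   0.021  35.365  26.656]
linear [-1.808 -0.261  0.491] turn -0.0003
```

Emit:
apply_moves --motion '[{"linear": [0, 0, 0], "turn": 0, "gripper": 0.25}, {"linear": [0, 0, 0], "turn": 0, "gripper": 0.25}]'

```text
clock: 3.57
tcp_pos: [460.4, 380.7, 36.5]
orientation: [[-0.175, 0.985, 0.001], [0.985, 0.175, 0.001], [0.001, 0.001, -1.0]]
ft_force: [-4.7, 0.3, 7.3]
finger_gap: 0.309
grip_force: 36.0
```

```bash
python3 go.py 460.24 379.83 36 10.1
```

```text
clk 3.57 tcp [460.383 380.653  36.49 ] yang 10.06 gap 0.309 F [-4.723  0.338  7.309] grip 36.038575172424316 j [ 36.669  37.723 106.896   0.023  35.335  26.593]
linear [-0.785 -0.285  0.489] turn -0.0007
```

Emit:
apply_moves --motion '[{"linear": [-0.7, 0, 0], "turn": 0, "gripper": 0.25}, {"linear": [-0.7, 0, 0], "turn": 0, "gripper": 0.45}, {"linear": [-0.7, 0, 0], "turn": 0, "gripper": 0.7}, {"linear": [-0.7, 0, 0], "turn": 0, "gripper": 0.7}, {"linear": [-0.7, 0, 0], "turn": 0, "gripper": 0.7}, {"linear": [-0.7, 0, -25], "turn": 0, "gripper": 0.7}, {"linear": [-0.7, 0, -60], "turn": 0, "gripper": 0.7}, {"linear": [-0.7, 0, -100], "turn": 0, "gripper": 0.7}]'

```text
clock: 4.23
tcp_pos: [459.4, 378.2, 135.3]
orientation: [[-0.174, 0.985, -0.003], [0.985, 0.174, -0.002], [-0.002, -0.003, -1.0]]
ft_force: [0.8, 0.5, 0.1]
finger_gap: 0.701
grip_force: 0.0
```

```bash
python3 go.py 471.9 -123.8 240 4.3
```

```text
clk 4.23 tcp [459.435 378.216 135.282] yang 10.02 gap 0.701 F [0.827 0.468 0.061] grip 0.0 j [ 36.543  29.618 103.823   0.001  46.77   26.521]
linear [-496.697  -75.425 -103.658] turn 0.0999
```

Released at the last notch. Next is loose block 1.

Emit:
apply_moves --motion '[{"linear": [-30, -5, -70], "turn": 0.1, "gripper": 0.95}, {"linear": [-497, -75, -70], "turn": 0.1, "gripper": 0.95}, {"linear": [-497, -75, -70], "turn": 0.1, "gripper": 0.95}, {"linear": [-497, -75, -70], "turn": 0.1, "gripper": 0.95}, {"linear": [-497, -75, -70], "turn": 0.1, "gripper": 0.95}, {"linear": [-497, -75, -70], "turn": 0.1, "gripper": 0.95}, {"linear": [-497, -75, -70], "turn": 0.1, "gripper": 0.95}, {"linear": [-497, -75, -70], "turn": 0.1, "gripper": 0.95}]'

```text
clock: 4.9
tcp_pos: [467.8, 69.8, 193.1]
orientation: [[-0.075, 0.997, 0.0], [0.997, 0.075, 0.0], [0.0, 0.0, -1.0]]
ft_force: [1.6, 0.1, 0.6]
finger_gap: 0.947
grip_force: 0.0
```

```bash
python3 go.py 471.9 -123.8 120 4.3;python3 - <<'E'
from h import *
f=np.mean([ctrl.grab_frame("top").astype(float) for _ in range(3)],0).astype(np.uint8);cv2.imwrite("pics/raw2.png",f)
cv2.imwrite("pics/bed2.png",cv2.resize(f[186:262,118:210],None,fx=7.5,fy=7.5,interpolation=cv2.INTER_CUBIC))
E
```

```text
clk 4.90 tcp [467.782  69.76  193.146] yang 4.32 gap 0.947 F [1.561 0.105 0.62 ] grip 0.0 j [  4.809  16.268 116.466   0.     47.246   0.492]
linear [-193.322  -10.487   73.141] turn 0.0003
```

View pics/bed2.png

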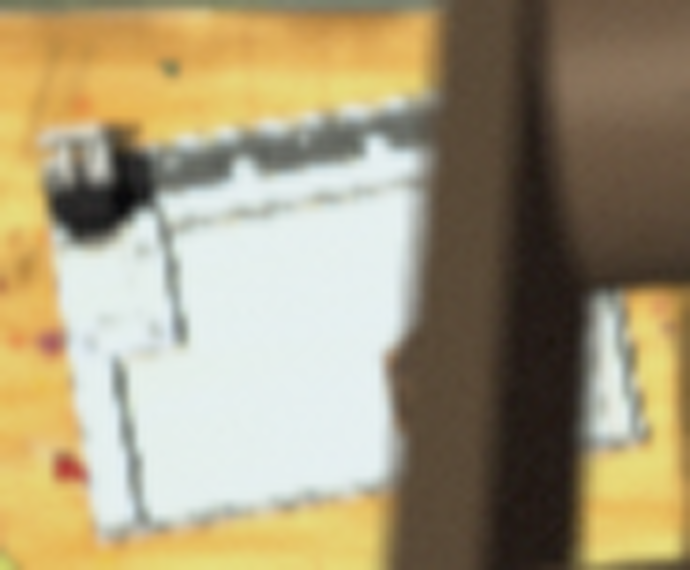

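The bar now sits at the far left, over the last notch (the notches at px 245 and 375 are exposed), and the tab is sprung out. On to block 1.

Emit:
apply_moves --motion '[{"linear": [-193, -10.5, 20], "turn": 0, "gripper": 0.95}, {"linear": [-193, -10.5, 20], "turn": 0, "gripper": 0.95}, {"linear": [-193, -10.5, 20], "turn": 0, "gripper": 0.95}, {"linear": [-193, -10.5, 40], "turn": 0, "gripper": 0.95}, {"linear": [-193, -10.5, 73], "turn": 0, "gripper": 0.95}, {"linear": [-193, -10.5, 110], "turn": 0, "gripper": 0.95}, {"linear": [-193, -10.5, 110], "turn": 0, "gripper": 0.95}]'

```text
clock: 5.63
tcp_pos: [469.8, -121.5, 78.1]
orientation: [[-0.073, 0.997, -0.006], [0.997, 0.073, 0.002], [0.002, -0.006, -1.0]]
ft_force: [-2.2, 0.9, -1.5]
finger_gap: 0.951
grip_force: 0.0
```

```bash
python3 go.py 471.9 -123.8 6 4.3
```

```text
clk 5.63 tcp [ 469.789 -121.536   78.144] yang 4.20 gap 0.951 F [-2.24   0.947 -1.532] grip 0.0 j [-18.087  27.943 120.225   0.005  32.192 -22.294]
linear [-2.589  2.359 72.125] turn -0.0017
```

Emit:
apply_moves --motion '[{"linear": [-1, 1, 20], "turn": -0.001, "gripper": 0.95}, {"linear": [-1, 1, 40], "turn": -0.001, "gripper": 0.95}, {"linear": [-1, 1, 58], "turn": -0.001, "gripper": 0.95}, {"linear": [-1, 1, 66], "turn": -0.001, "gripper": 0.95}, {"linear": [-1, 1, 66], "turn": -0.001, "gripper": 0.95}]'

```text
clock: 6.05
tcp_pos: [473.0, -121.1, 16.2]
orientation: [[-0.077, 0.997, -0.002], [0.997, 0.077, 0.001], [0.001, -0.002, -1.0]]
ft_force: [-0.1, 0.8, 0.4]
finger_gap: 0.951
grip_force: 0.0
```

```bash
python3 go.py 471.9 -123.8 7 4.3
```

```text
clk 6.05 tcp [ 472.967 -121.138   16.224] yang 4.44 gap 0.951 F [-0.112  0.819  0.36 ] grip 0.0 j [-17.928  34.681 121.681   0.012  23.771 -22.378]
linear [-2.58  -1.251  9.224] turn 0.0024
```

Emit:
apply_moves --motion '[{"linear": [-2.5, -1, 6], "turn": 0.002, "gripper": 0.9}, {"linear": [-2.5, -1, 8], "turn": 0.002, "gripper": 0.8}, {"linear": [-2.5, -1, 8], "turn": 0.002, "gripper": 0.6}, {"linear": [-2.5, -1, 8], "turn": 0.002, "gripper": 0.5}, {"linear": [-2.5, -1, 8], "turn": 0.002, "gripper": 0.5}, {"linear": [-2.5, -1, 8], "turn": 0.002, "gripper": 0.5}]' --squeeze 30

```text
clock: 6.55
tcp_pos: [472.9, -125.3, 9.4]
orientation: [[-0.074, 0.997, 0.001], [0.997, 0.074, -0.0], [-0.0, 0.001, -1.0]]
ft_force: [0.2, 2.1, 9.3]
finger_gap: 0.623
grip_force: 32.7
```

```bash
python3 go.py 471.9 -123.8 7 4.3
```

```text
clk 6.55 tcp [ 472.922 -125.255    9.431] yang 4.23 gap 0.623 F [0.151 2.148 9.317] grip 32.72135138511658 j [-18.387  35.434 121.83    0.007  22.682 -22.623]
linear [ 1.527 -0.914  2.43 ] turn -0.0012
```

Gripped at 53 mm. Lift and carry.

Emit:
apply_moves --motion '[{"linear": [0, 0, -30], "turn": 0, "gripper": 0.5}, {"linear": [0, 0, -65], "turn": 0, "gripper": 0.5}, {"linear": [0, 0, -105], "turn": 0, "gripper": 0.5}, {"linear": [0, 0, -140], "turn": 0, "gripper": 0.5}, {"linear": [0, 0, -140], "turn": 0, "gripper": 0.5}]'

```text
clock: 6.97
tcp_pos: [475.5, -126.2, 154.9]
orientation: [[-0.074, 0.997, 0.008], [0.997, 0.074, -0.003], [-0.003, 0.008, -1.0]]
ft_force: [3.5, -1.0, -0.7]
finger_gap: 0.628
grip_force: 33.0
```

```bash
python3 go.py 425.3 276 150 -19.9
```

```text
clk 6.97 tcp [ 475.526 -126.174  154.903] yang 4.24 gap 0.628 F [ 3.54  -0.987 -0.672] grip 33.00409018993378 j [-18.39   20.671 116.735  -0.001  42.094 -22.624]
linear [404.799 -20.428   3.374] turn 0.4212
```

Emit:
apply_moves --motion '[{"linear": [30, 0, 0], "turn": 0.05, "gripper": 0.5}, {"linear": [404, -21, 0], "turn": 0.42, "gripper": 0.5}, {"linear": [404, -21, 0], "turn": 0.42, "gripper": 0.5}, {"linear": [404, -21, 0], "turn": 0.42, "gripper": 0.5}, {"linear": [404, -21, 0], "turn": 0.42, "gripper": 0.5}, {"linear": [404, -21, 0], "turn": 0.42, "gripper": 0.5}, {"linear": [404, -21, 0], "turn": 0.42, "gripper": 0.5}, {"linear": [404, -21, 0], "turn": 0.42, "gripper": 0.5}]'

```text
clock: 7.63
tcp_pos: [434.7, 175.1, 148.9]
orientation: [[0.34, 0.941, 0.0], [0.941, -0.34, 0.0], [0.0, 0.0, -1.0]]
ft_force: [1.0, -0.4, -1.6]
finger_gap: 0.627
grip_force: 32.9
```

```bash
python3 go.py 425.3 276 80 -19.9
```

```text
clk 7.63 tcp [434.669 175.138 148.907] yang -19.85 gap 0.627 F [ 0.998 -0.367 -1.601] grip 32.940314412117004 j [ 18.24   19.813 119.512  -0.004  40.659  38.095]
linear [ 91.677 -43.081  68.909] turn 0.0008
```

Emit:
apply_moves --motion '[{"linear": [40, -19, 10], "turn": 0, "gripper": 0.5}, {"linear": [75, -35, 25], "turn": 0, "gripper": 0.5}, {"linear": [91.5, -43, 40], "turn": 0, "gripper": 0.5}, {"linear": [91.5, -43, 60], "turn": 0, "gripper": 0.5}, {"linear": [91.5, -43, 69], "turn": 0, "gripper": 0.5}, {"linear": [91.5, -43, 69], "turn": 0, "gripper": 0.5}, {"linear": [91.5, -43, 69], "turn": 0, "gripper": 0.5}]'

```text
clock: 8.22
tcp_pos: [425.8, 273.2, 79.7]
orientation: [[0.34, 0.94, -0.001], [0.94, -0.34, -0.001], [-0.001, -0.001, -1.0]]
ft_force: [0.6, -0.1, -0.1]
finger_gap: 0.628
grip_force: 32.9
```

```bash
python3 go.py 425.3 276 40 -19.9
```

```text
clk 8.22 tcp [425.766 273.211  79.723] yang -19.87 gap 0.628 F [ 0.609 -0.149 -0.136] grip 32.893667221069336 j [ 29.256  28.812 117.767  -0.006  33.502  49.129]
linear [ 2.508 -1.351 39.721] turn 0.0006
```

Emit:
apply_moves --motion '[{"linear": [2.5, -1.3, 15], "turn": 0, "gripper": 0.5}, {"linear": [2.5, -1.3, 30], "turn": 0, "gripper": 0.5}, {"linear": [2.5, -1.3, 40], "turn": 0, "gripper": 0.5}, {"linear": [2.5, -1.3, 46], "turn": 0, "gripper": 0.5}, {"linear": [2.5, -1.3, 46], "turn": 0, "gripper": 0.5}, {"linear": [2.5, -1.3, 46], "turn": 0, "gripper": 0.5}]'

```text
clock: 8.72
tcp_pos: [425.9, 276.5, 34.1]
orientation: [[0.34, 0.941, -0.0], [0.941, -0.34, -0.0], [-0.0, -0.0, -1.0]]
ft_force: [0.1, -0.3, -0.3]
finger_gap: 0.623
grip_force: 33.0
```

```bash
python3 go.py 425.3 276 20 -19.9
```

```text
clk 8.72 tcp [425.9   276.531  34.106] yang -19.86 gap 0.623 F [ 0.067 -0.315 -0.334] grip 32.95864284038544 j [ 29.574  33.539 118.876  -0.001  27.588  49.434]
linear [-0.703 -0.384 14.106] turn 0.0007
```

Emit:
apply_moves --motion '[{"linear": [-0.3, -0.4, 5], "turn": 0, "gripper": 0.5}, {"linear": [-0.3, -0.4, 9], "turn": 0, "gripper": 0.5}, {"linear": [-0.3, -0.4, 13], "turn": 0, "gripper": 0.5}, {"linear": [-0.3, -0.4, 14], "turn": 0, "gripper": 0.5}, {"linear": [-0.3, -0.4, 14], "turn": 0, "gripper": 0.5}]'

```text
clock: 9.13
tcp_pos: [425.1, 276.6, 19.6]
orientation: [[0.339, 0.941, -0.0], [0.941, -0.339, -0.0], [-0.0, -0.0, -1.0]]
ft_force: [-0.4, -0.5, -1.1]
finger_gap: 0.631
grip_force: 32.9
```

```bash
python3 go.py 425.3 276 19.4 -19.9
```

```text
clk 9.13 tcp [425.079 276.63   19.558] yang -19.82 gap 0.631 F [-0.428 -0.492 -1.126] grip 32.94621527194977 j [ 29.63   35.059 119.247  -0.001  25.713  49.45 ]
linear [-0.518  0.422  0.158] turn 0.0014
```

Emit:
apply_moves --motion '[{"linear": [0, 0, 1], "turn": 0, "gripper": 0.5}, {"linear": [0, 0, 1.5], "turn": 0, "gripper": 0.5}, {"linear": [0, 0, 1.5], "turn": 0, "gripper": 0.5}]'

```text
clock: 9.38
tcp_pos: [425.2, 276.7, 19.4]
orientation: [[0.339, 0.941, 0.0], [0.941, -0.339, 0.0], [0.0, 0.0, -1.0]]
ft_force: [-6.4, -4.0, 32.4]
finger_gap: 0.63
grip_force: 36.9
```

```bash
python3 go.py 425.3 276 19.4 -19.9
```

```text
clk 9.38 tcp [425.167 276.702  19.364] yang -19.82 gap 0.630 F [-6.403 -3.99  32.439] grip 36.90721929073334 j [ 29.633  35.072 119.275  -0.004  25.627  49.454]
linear [-0.615  0.363 -0.036] turn 0.0015
```

Floor contact came exactly at the expected height. Now slide towards the set blocks and release.

Emit:
apply_moves --motion '[{"linear": [0, 0, -1.3], "turn": 0, "gripper": 0.5}, {"linear": [-2, 1.1, -1.3], "turn": 0, "gripper": 0.5}, {"linear": [-3.9, 2.2, -1.3], "turn": 0, "gripper": 0.5}, {"linear": [-3.9, 2.2, -1.3], "turn": 0, "gripper": 0.5}]'

```text
clock: 9.72
tcp_pos: [426.0, 271.9, 19.5]
orientation: [[0.339, 0.941, -0.0], [0.941, -0.339, -0.0], [-0.0, -0.0, -1.0]]
ft_force: [-0.3, -1.4, 3.1]
finger_gap: 0.626
grip_force: 33.5
```

```bash
python3 go.py 425.3 276 19.4 -19.9
```

```text
clk 9.72 tcp [426.013 271.901  19.472] yang -19.83 gap 0.626 F [-0.285 -1.438  3.133] grip 33.53671967983246 j [ 29.112  34.99  119.494  -0.006  25.52   48.949]
linear [ 3.614 -2.062  0.072] turn 0.0012
```

Emit:
apply_moves --motion '[{"linear": [0, 0, 0], "turn": 0, "gripper": 0.7}, {"linear": [0, 0, 0], "turn": 0, "gripper": 0.78}, {"linear": [0, 0, 0], "turn": 0, "gripper": 0.8}, {"linear": [0, 0, -20], "turn": 0, "gripper": 0.8}, {"linear": [0, 0, -55], "turn": 0, "gripper": 0.8}, {"linear": [0, 0, -95], "turn": 0, "gripper": 0.8}, {"linear": [0, 0, -130], "turn": 0, "gripper": 0.8}, {"linear": [0, 0, -130], "turn": 0, "gripper": 0.8}]'

```text
clock: 10.38
tcp_pos: [428.7, 273.9, 155.3]
orientation: [[0.339, 0.941, 0.007], [0.941, -0.339, 0.004], [0.006, 0.005, -1.0]]
ft_force: [1.4, 1.4, 0.2]
finger_gap: 0.802
grip_force: 0.0
```

```bash
python3 go.py 418.9 -374.7 150 25
```

```text
clk 10.38 tcp [428.671 273.896 155.319] yang -19.81 gap 0.802 F [1.398 1.421 0.155] grip 0.0 j [ 29.161  21.811 114.628   0.     43.09   48.975]
linear [-613.535  210.636    2.649] turn -0.7822
```

Emit:
apply_moves --motion '[{"linear": [-30, 16, 0], "turn": -0.1, "gripper": 0.95}, {"linear": [-244, 132, 0], "turn": -0.5, "gripper": 0.95}, {"linear": [-244, 132, 0], "turn": -0.78, "gripper": 0.95}, {"linear": [-244, 132, 0], "turn": -0.78, "gripper": 0.95}, {"linear": [-244, 132, 0], "turn": -0.78, "gripper": 0.95}, {"linear": [-244, 132, 0], "turn": -0.78, "gripper": 0.95}, {"linear": [-244, 132, 0], "turn": -0.78, "gripper": 0.95}, {"linear": [-244, 132, 0], "turn": -0.78, "gripper": 0.95}]'

```text
clock: 11.05
tcp_pos: [467.3, -3.4, 149.5]
orientation: [[-0.426, 0.905, 0.0], [0.905, 0.426, 0.0], [0.0, 0.0, -1.0]]
ft_force: [1.0, 0.8, 0.5]
finger_gap: 0.948
grip_force: 0.0
```

```bash
python3 go.py 418.9 -374.7 150 25
```

```text
clk 11.05 tcp [467.323  -3.438 149.512] yang 25.22 gap 0.948 F [1.027 0.826 0.523] grip 0.0 j [ -4.143  19.672 119.629   0.008  40.692 -29.371]
linear [-315.234 -202.008   -0.526] turn 0.0039
```

Emit:
apply_moves --motion '[{"linear": [-315, -202, 0], "turn": 0, "gripper": 0.95}, {"linear": [-315, -202, 0], "turn": 0, "gripper": 0.95}, {"linear": [-315, -202, 0], "turn": 0, "gripper": 0.95}, {"linear": [-315, -202, 0], "turn": 0, "gripper": 0.95}, {"linear": [-315, -202, 0], "turn": 0, "gripper": 0.95}, {"linear": [-315, -202, 0], "turn": 0, "gripper": 0.95}, {"linear": [-315, -202, 0], "turn": 0, "gripper": 0.95}, {"linear": [-315, -202, 0], "turn": 0, "gripper": 0.95}]'

```text
clock: 11.72
tcp_pos: [421.3, -334.3, 149.4]
orientation: [[-0.42, 0.907, 0.0], [0.907, 0.42, 0.0], [0.0, 0.0, -1.0]]
ft_force: [1.3, -0.2, 0.4]
finger_gap: 0.944
grip_force: 0.0
```

```bash
python3 go.py 418.9 -374.7 20 25
python3 - <<'E'
from h import *
f=ctrl.grab_frame("top");cv2.imwrite("pics/raw3.png",f)
cv2.imwrite("pics/bed3.png",cv2.resize(f[186:262,118:210],None,fx=7.5,fy=7.5,interpolation=cv2.INTER_CUBIC))
E
```

```text
clk 11.72 tcp [ 421.294 -334.312  149.446] yang 24.85 gap 0.944 F [ 1.25  -0.246  0.389] grip 0.0 j [-41.666  24.518 110.87    0.007  44.612 -66.523]
linear [-35.647 -19.156 129.444] turn -0.0026
```

View pics/bed3.png

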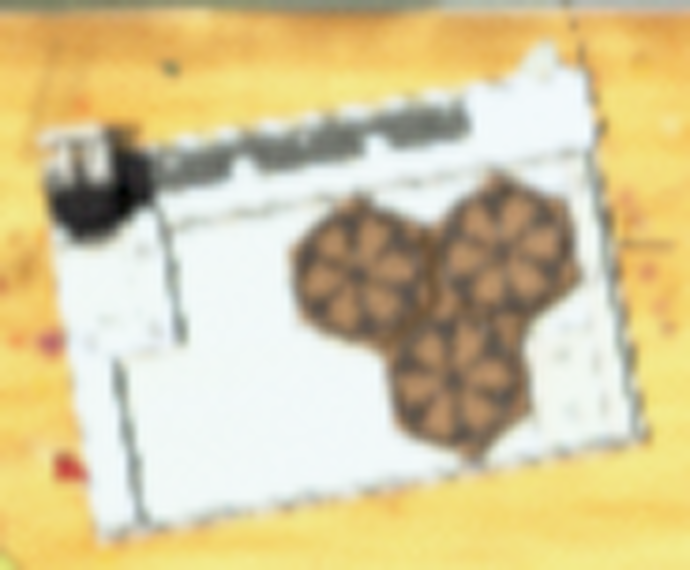

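The first loose block lies flat at (360,275), nested with a few mm of gap to the set blocks at (505,250) and (455,380). On to block 2.

Emit:
apply_moves --motion '[{"linear": [-30, -16, 5], "turn": 0, "gripper": 0.95}, {"linear": [-34.5, -18.5, 30], "turn": 0, "gripper": 0.95}, {"linear": [-34.5, -18.5, 60], "turn": 0, "gripper": 0.95}, {"linear": [-34.5, -18.5, 90], "turn": 0, "gripper": 0.95}, {"linear": [-34.5, -18.5, 90], "turn": 0, "gripper": 0.95}, {"linear": [-34.5, -18.5, 90], "turn": 0, "gripper": 0.95}]'

```text
clock: 12.27
tcp_pos: [419.0, -370.4, 58.6]
orientation: [[-0.421, 0.907, -0.003], [0.907, 0.421, 0.002], [0.003, -0.001, -1.0]]
ft_force: [0.4, -0.2, 0.5]
finger_gap: 0.948
grip_force: 0.0
```

```bash
python3 go.py 418.9 -374.7 8 25
python3 - <<'E'
from reg import *
f0=cv2.imread("pics/raw.png");f=cv2.imread("pics/raw3.png");y=R(10.1)
t=template(f0,[(435.61,216.87,42),(384.93,235.43,42)],R(10))
for p in((435.6,216.9,42),(384.9,235.4,42),(426,273,42)):
    for k in (0,):
        r=register(f,t,p,y);print(r[0],np.degrees(r[1]),r[2])
E
```

```text
clk 12.27 tcp [ 418.976 -370.431   58.613] yang 24.87 gap 0.948 F [ 0.381 -0.24   0.477] grip 0.0 j [-44.587  33.777 111.317  -0.001  35.107 -69.455]
linear [-4.008 -1.801 50.602] turn -0.0023
[435.63065465 216.87367281  42.        ] 10.559598323491988 0.9590640609265878
[384.90818041 235.39325005  42.        ] 9.257035992722521 0.9655377765803868
[426.55934322 273.60044217  42.        ] 9.761631678130575 0.9595376753968996
```

Emit:
apply_moves --motion '[{"linear": [-4, -1.8, 15], "turn": 0, "gripper": 0.95}, {"linear": [-4, -1.8, 30], "turn": 0, "gripper": 0.95}, {"linear": [-4, -1.8, 42], "turn": 0, "gripper": 0.95}, {"linear": [-4, -1.8, 49], "turn": 0, "gripper": 0.95}, {"linear": [-4, -1.8, 49], "turn": 0, "gripper": 0.95}]'

```text
clock: 12.68
tcp_pos: [419.8, -375.4, 10.3]
orientation: [[-0.421, 0.907, -0.001], [0.907, 0.421, 0.001], [0.001, -0.0, -1.0]]
ft_force: [0.0, 0.2, -1.1]
finger_gap: 0.945
grip_force: 0.0
```

```bash
python3 go.py 418.9 -374.7 9 25
```

```text
clk 12.68 tcp [ 419.789 -375.404   10.285] yang 24.88 gap 0.945 F [ 0.02   0.225 -1.106] grip 0.0 j [-44.889  38.472 111.95   -0.002  29.624 -69.77 ]
linear [ 1.012 -0.51   1.286] turn -0.0021
```

Emit:
apply_moves --motion '[{"linear": [0.5, -0.3, 0], "turn": -0.002, "gripper": 0.85}, {"linear": [0.5, -0.3, 0], "turn": -0.002, "gripper": 0.7}, {"linear": [0.5, -0.3, 0], "turn": -0.002, "gripper": 0.5}, {"linear": [0.5, -0.3, 0], "turn": -0.002, "gripper": 0.5}, {"linear": [0.5, -0.3, 0], "turn": -0.002, "gripper": 0.5}, {"linear": [0.5, -0.3, 0], "turn": -0.002, "gripper": 0.5}]' --squeeze 30

```text
clock: 13.18
tcp_pos: [419.7, -375.7, 11.5]
orientation: [[-0.422, 0.906, 0.001], [0.906, 0.422, -0.001], [-0.001, 0.0, -1.0]]
ft_force: [-0.6, 0.4, 5.8]
finger_gap: 0.629
grip_force: 31.0
```

```bash
python3 go.py 418.9 -374.7 9 25
```

```text
clk 13.18 tcp [ 419.729 -375.717   11.486] yang 24.98 gap 0.629 F [-0.62   0.4    5.793] grip 30.993683338165283 j [-44.916  38.331 112.004  -0.001  29.602 -69.898]
linear [ 1.275 -0.323  2.485] turn -0.0003
```

Gripped. Lift and head to a waypoint outside the minimum reach.

Emit:
apply_moves --motion '[{"linear": [0, 0, -30], "turn": 0, "gripper": 0.5}, {"linear": [0, 0, -70], "turn": 0, "gripper": 0.5}, {"linear": [0, 0, -110], "turn": 0, "gripper": 0.5}, {"linear": [0, 0, -140], "turn": 0, "gripper": 0.5}, {"linear": [0, 0, -140], "turn": 0, "gripper": 0.5}]'

```text
clock: 13.6
tcp_pos: [421.8, -377.7, 157.1]
orientation: [[-0.422, 0.906, 0.006], [0.906, 0.422, -0.006], [-0.009, 0.003, -1.0]]
ft_force: [1.6, -1.0, -0.4]
finger_gap: 0.622
grip_force: 33.9
```

```bash
python3 go.py 475 -60 150 40.1
```

```text
clk 13.60 tcp [ 421.767 -377.707  157.113] yang 24.99 gap 0.622 F [ 1.646 -0.951 -0.443] grip 33.881433606147766 j [-44.914  25.654 107.285   0.001  46.537 -69.9  ]
linear [265.543 182.426   5.408] turn -0.2638
```

Emit:
apply_moves --motion '[{"linear": [25, 17, 0], "turn": -0.03, "gripper": 0.5}, {"linear": [265, 182, 0], "turn": -0.26, "gripper": 0.5}, {"linear": [265, 182, 0], "turn": -0.26, "gripper": 0.5}, {"linear": [265, 182, 0], "turn": -0.26, "gripper": 0.5}, {"linear": [265, 182, 0], "turn": -0.26, "gripper": 0.5}, {"linear": [265, 182, 0], "turn": -0.26, "gripper": 0.5}, {"linear": [265, 182, 0], "turn": -0.26, "gripper": 0.5}, {"linear": [265, 182, 0], "turn": -0.26, "gripper": 0.5}]'

```text
clock: 14.27
tcp_pos: [472.3, -56.4, 150.9]
orientation: [[-0.641, 0.768, 0.001], [0.768, 0.641, -0.0], [-0.001, 0.0, -1.0]]
ft_force: [0.9, -0.1, -1.2]
finger_gap: 0.624
grip_force: 33.8
```

```bash
python3 go.py 455 120 150 40.1;python3 go.py 375.5 296.9 150 40.1 | tail -1
```

```text
clk 14.27 tcp [472.309 -56.396 150.933] yang 39.86 gap 0.624 F [ 0.875 -0.066 -1.172] grip 33.811458349227905 j [-10.461  20.101 118.568  -0.001  41.293 -50.323]
linear [146.491  99.776   0.898] turn -0.0041
linear [333.232 152.14    0.823] turn -0.0041
```

Emit:
apply_moves --motion '[{"linear": [32, 22, 0], "turn": -0.004, "gripper": 0.5}, {"linear": [66, 45, 0], "turn": -0.004, "gripper": 0.5}, {"linear": [100, 68, 0], "turn": -0.004, "gripper": 0.5}, {"linear": [146, 100, 0], "turn": -0.004, "gripper": 0.5}, {"linear": [190, 112, 0], "turn": -0.004, "gripper": 0.5}, {"linear": [230, 123, 0], "turn": -0.004, "gripper": 0.5}, {"linear": [270, 135, 0], "turn": -0.004, "gripper": 0.5}, {"linear": [300, 143, 0], "turn": -0.004, "gripper": 0.5}]'

```text
clock: 14.93
tcp_pos: [391.6, 259.0, 150.9]
orientation: [[-0.644, 0.765, 0.001], [0.765, 0.644, 0.0], [-0.0, 0.001, -1.0]]
ft_force: [2.1, -0.4, -2.1]
finger_gap: 0.624
grip_force: 33.8
```

```bash
python3 go.py 375.5 296.9 80 40.1
```

```text
clk 14.93 tcp [391.612 258.974 150.876] yang 40.10 gap 0.624 F [ 2.107 -0.447 -2.063] grip 33.805877566337585 j [ 29.778  19.681 119.319  -0.002  40.963 -10.324]
linear [39.398 12.062 70.878] turn 0.0001
```

Emit:
apply_moves --motion '[{"linear": [30, 9, 5], "turn": 0, "gripper": 0.5}, {"linear": [39, 12, 25], "turn": 0, "gripper": 0.5}, {"linear": [39, 12, 50], "turn": 0, "gripper": 0.5}, {"linear": [39, 12, 70], "turn": 0, "gripper": 0.5}, {"linear": [39, 12, 70], "turn": 0, "gripper": 0.5}, {"linear": [39, 12, 70], "turn": 0, "gripper": 0.5}]'

```text
clock: 15.43
tcp_pos: [376.1, 294.4, 80.3]
orientation: [[-0.644, 0.765, -0.002], [0.765, 0.644, -0.001], [0.0, -0.002, -1.0]]
ft_force: [0.8, -0.4, -0.6]
finger_gap: 0.621
grip_force: 33.8
```

```bash
python3 go.py 375.5 296.9 38 40.1
```

```text
clk 15.43 tcp [376.097 294.414  80.298] yang 40.12 gap 0.621 F [ 0.848 -0.37  -0.619] grip 33.75157177448273 j [ 34.418  27.223 121.313  -0.002  31.585  -5.697]
linear [ 2.277  1.234 42.296] turn 0.0003
```

Emit:
apply_moves --motion '[{"linear": [2.2, 1.2, 15], "turn": 0, "gripper": 0.5}, {"linear": [2.2, 1.2, 30], "turn": 0, "gripper": 0.5}, {"linear": [2.2, 1.2, 40], "turn": 0, "gripper": 0.5}, {"linear": [2.2, 1.2, 43], "turn": 0, "gripper": 0.5}, {"linear": [2.2, 1.2, 43], "turn": 0, "gripper": 0.5}, {"linear": [2.2, 1.2, 43], "turn": 0, "gripper": 0.5}]'

```text
clock: 15.93
tcp_pos: [376.6, 297.3, 38.2]
orientation: [[-0.644, 0.765, 0.0], [0.765, 0.644, 0.0], [-0.0, 0.001, -1.0]]
ft_force: [-0.3, -0.5, -2.3]
finger_gap: 0.624
grip_force: 33.8
```

```bash
python3 go.py 375.5 296.9 22 40.1
```

```text
clk 15.93 tcp [376.648 297.321  38.218] yang 40.09 gap 0.624 F [-0.349 -0.469 -2.31 ] grip 33.78369212150574 j [ 34.667  31.835 122.423  -0.001  25.71   -5.424]
linear [ 0.418 -1.159 16.217] turn -0.0002
```

Emit:
apply_moves --motion '[{"linear": [0.3, -0.8, 5], "turn": 0, "gripper": 0.5}, {"linear": [0.3, -0.8, 10], "turn": 0, "gripper": 0.5}, {"linear": [0.3, -0.8, 14], "turn": 0, "gripper": 0.5}, {"linear": [0.3, -0.8, 16], "turn": 0, "gripper": 0.5}, {"linear": [0.3, -0.8, 16.5], "turn": 0, "gripper": 0.5}, {"linear": [0.3, -0.8, 16.5], "turn": 0, "gripper": 0.5}]'

```text
clock: 16.43
tcp_pos: [375.3, 296.9, 21.1]
orientation: [[-0.644, 0.765, -0.0], [0.765, 0.644, -0.0], [0.0, -0.0, -1.0]]
ft_force: [-1.3, -1.5, 8.8]
finger_gap: 0.629
grip_force: 35.3
```

```bash
python3 go.py 375.5 296.9 21.5 40.1
```

```text
clk 16.43 tcp [375.319 296.872  21.135] yang 40.11 gap 0.629 F [-1.258 -1.544  8.824] grip 35.326146483421326 j [ 34.713  33.715 122.94    0.001  23.36   -5.393]
linear [-0.095  0.157 -0.365] turn 0.0001
```

On the floor at the expected height. Slide in and release.

Emit:
apply_moves --motion '[{"linear": [-1.5, -0.9, -0.5], "turn": 0, "gripper": 0.5}, {"linear": [-3.5, -2, -0.5], "turn": 0, "gripper": 0.5}, {"linear": [-3.5, -2, -0.5], "turn": 0, "gripper": 0.5}, {"linear": [-3.5, -2, -0.5], "turn": 0, "gripper": 0.75}, {"linear": [-3.5, -2, -0.5], "turn": 0, "gripper": 0.8}, {"linear": [-3.5, -2, -0.5], "turn": 0, "gripper": 0.8}, {"linear": [-3.5, -2, -30], "turn": 0, "gripper": 0.8}, {"linear": [-3.5, -2, -70], "turn": 0, "gripper": 0.8}]'

```text
clock: 17.1
tcp_pos: [374.4, 291.8, 89.4]
orientation: [[-0.644, 0.765, -0.005], [0.765, 0.644, -0.003], [0.001, -0.006, -1.0]]
ft_force: [1.1, 1.1, 0.2]
finger_gap: 0.802
grip_force: 0.0
```

```bash
python3 go.py 459.5 379.5 130 10.1
```

```text
clk 17.10 tcp [374.385 291.786  89.45 ] yang 40.10 gap 0.802 F [1.147 1.123 0.212] grip 0.0 j [ 34.272  26.185 121.171   0.     32.985  -5.831]
linear [ 12.287 121.363 -41.263] turn 0.5237
```

Emit:
apply_moves --motion '[{"linear": [0, 10, -35], "turn": 0.05, "gripper": 0.72}, {"linear": [12, 121, -41], "turn": 0.524, "gripper": 0.72}, {"linear": [12, 121, -41], "turn": 0.524, "gripper": 0.72}, {"linear": [12, 121, -41], "turn": 0.524, "gripper": 0.72}, {"linear": [12, 121, -41], "turn": 0.524, "gripper": 0.72}, {"linear": [12, 121, -41], "turn": 0.524, "gripper": 0.72}, {"linear": [12, 121, -41], "turn": 0.524, "gripper": 0.72}, {"linear": [12, 121, -41], "turn": 0.524, "gripper": 0.72}]'

```text
clock: 17.77
tcp_pos: [460.1, 379.3, 131.7]
orientation: [[-0.179, 0.984, -0.001], [0.984, 0.179, -0.001], [-0.001, -0.001, -1.0]]
ft_force: [-0.5, -0.7, -0.3]
finger_gap: 0.722
grip_force: 0.0
```

```bash
python3 go.py 461.3 380 60 10.1
```

```text
clk 17.77 tcp [460.07  379.332 131.701] yang 10.29 gap 0.722 F [-0.458 -0.699 -0.273] grip 0.0 j [ 36.594  29.911 103.926  -0.003  46.244  26.305]
linear [ 0.484  1.419 71.699] turn 0.0033
```

Emit:
apply_moves --motion '[{"linear": [0.4, 1.2, 30], "turn": 0.003, "gripper": 0.72}, {"linear": [0.4, 1.2, 60], "turn": 0.003, "gripper": 0.72}, {"linear": [0.4, 1.2, 82], "turn": 0.003, "gripper": 0.72}, {"linear": [0.4, 1.2, 94], "turn": 0.003, "gripper": 0.72}, {"linear": [0.4, 1.2, 94], "turn": 0.003, "gripper": 0.72}, {"linear": [0.4, 1.2, 94], "turn": 0.003, "gripper": 0.72}]' --squeeze 25

```text
clock: 18.27
tcp_pos: [461.8, 380.4, 38.2]
orientation: [[-0.173, 0.985, -0.001], [0.985, 0.173, -0.001], [-0.0, -0.001, -1.0]]
ft_force: [-0.2, 0.3, 0.6]
finger_gap: 0.722
grip_force: 0.0
```

```bash
python3 go.py 460.3 380 36.5 10.1
```

```text
clk 18.27 tcp [461.756 380.369  38.166] yang 9.97 gap 0.722 F [-0.17   0.289  0.588] grip 0.0 j [ 36.577  37.66  106.643  -0.     35.757  26.607]
linear [-0.111 -1.497  1.668] turn -0.0023
```

Emit:
apply_moves --motion '[{"linear": [-0.1, -1.4, 0], "turn": -0.002, "gripper": 0.5}, {"linear": [-0.1, -1.4, 0], "turn": -0.002, "gripper": 0.4}, {"linear": [-0.1, -1.4, 0], "turn": -0.002, "gripper": 0.25}, {"linear": [-0.1, -1.4, 0], "turn": -0.002, "gripper": 0.25}, {"linear": [-0.1, -1.4, 0], "turn": -0.002, "gripper": 0.25}, {"linear": [-0.1, -1.4, 0], "turn": -0.002, "gripper": 0.25}, {"linear": [-0.1, -1.4, 0], "turn": -0.002, "gripper": 0.25}]' --squeeze 25

```text
clock: 18.85
tcp_pos: [460.7, 380.7, 40.0]
orientation: [[-0.174, 0.985, 0.001], [0.985, 0.174, 0.001], [0.001, 0.001, -1.0]]
ft_force: [-7.5, -1.6, 17.6]
finger_gap: 0.317
grip_force: 25.2
```

```bash
python3 go.py 460.3 380 36.5 10.1
```

```text
clk 18.85 tcp [460.677 380.729  39.984] yang 10.04 gap 0.317 F [-7.48  -1.591 17.623] grip 25.185321271419525 j [ 36.656  37.424 106.801   0.028  35.709  26.595]
linear [-0.655 -0.502  3.483] turn -0.0011
```

Emit:
apply_moves --motion '[{"linear": [0, -0.4, -2.5], "turn": 0, "gripper": 0.25}, {"linear": [0, -0.4, -2.5], "turn": 0, "gripper": 0.25}, {"linear": [0, -0.4, -2.5], "turn": 0, "gripper": 0.25}]'

```text
clock: 19.1
tcp_pos: [460.3, 380.4, 41.1]
orientation: [[-0.174, 0.985, 0.0], [0.985, 0.174, 0.0], [0.0, 0.0, -1.0]]
ft_force: [-1.4, 0.2, -1.8]
finger_gap: 0.308
grip_force: 34.3
```

```bash
python3 go.py 460.3 380 36.5 10.1
```

```text
clk 19.10 tcp [460.32  380.351  41.097] yang 10.04 gap 0.308 F [-1.424  0.211 -1.796] grip 34.32472586631775 j [ 36.657  37.316 106.804   0.     35.862  26.615]
linear [-0.343 -0.082  4.597] turn -0.0010
```

Emit:
apply_moves --motion '[{"linear": [-6, 0, 0], "turn": 0, "gripper": 0.25}, {"linear": [-13, 0, 0], "turn": 0, "gripper": 0.25}, {"linear": [-20, 0, 0], "turn": 0, "gripper": 0.25}, {"linear": [-27, 0, 0], "turn": 0, "gripper": 0.25}, {"linear": [-34, 0, 0], "turn": 0, "gripper": 0.25}, {"linear": [-40, 0, 0], "turn": 0, "gripper": 0.25}, {"linear": [-44, 0, 0], "turn": 0, "gripper": 0.25}, {"linear": [-46, 0, 0], "turn": 0, "gripper": 0.25}]'

```text
clock: 19.77
tcp_pos: [468.5, 333.9, 41.1]
orientation: [[-0.173, 0.985, 0.0], [0.985, 0.173, 0.0], [0.0, 0.0, -1.0]]
ft_force: [-3.1, 0.9, 6.4]
finger_gap: 0.308
grip_force: 36.1
```

```bash
python3 go.py 469.79 327.19 41 10.1
```

```text
clk 19.77 tcp [468.529 333.88   41.076] yang 9.99 gap 0.308 F [-3.11   0.894  6.41 ] grip 36.08440339565277 j [ 32.455  36.164 109.765   0.     34.069  22.465]
linear [-6.808  0.082  0.076] turn -0.0019
```

Emit:
apply_moves --motion '[{"linear": [-1.5, 0, 0], "turn": 0, "gripper": 0.25}, {"linear": [-3, 0, 0], "turn": 0, "gripper": 0.25}, {"linear": [-4.5, 0, 0], "turn": 0, "gripper": 0.25}, {"linear": [-6, 0, 0], "turn": 0, "gripper": 0.25}, {"linear": [-7, 0, 0], "turn": 0, "gripper": 0.25}, {"linear": [-7, 0, 0], "turn": 0, "gripper": 0.25}, {"linear": [-7, 0, 0], "turn": 0, "gripper": 0.25}]'

```text
clock: 20.35
tcp_pos: [469.6, 327.4, 41.1]
orientation: [[-0.174, 0.985, 0.0], [0.985, 0.174, -0.0], [-0.0, 0.0, -1.0]]
ft_force: [-5.5, -0.8, 7.6]
finger_gap: 0.31
grip_force: 36.1
```

```bash
python3 go.py 469.79 327.19 41 10.1
```

```text
clk 20.35 tcp [469.633 327.351  41.067] yang 10.01 gap 0.310 F [-5.478 -0.842  7.551] grip 36.081297397613525 j [ 31.845  36.016 110.151  -0.004  33.832  21.84 ]
linear [-0.186  0.127  0.067] turn -0.0016
```

Within 0.2 mm of the middle notch, with no jamming. Release, lift and back away.

Emit:
apply_moves --motion '[{"linear": [-0.2, 0, 0], "turn": 0, "gripper": 0.35}, {"linear": [-0.2, 0, 0], "turn": 0, "gripper": 0.5}, {"linear": [-0.2, 0, 0], "turn": 0, "gripper": 0.7}, {"linear": [-0.2, 0, 0], "turn": 0, "gripper": 0.7}, {"linear": [-0.2, 0, 0], "turn": 0, "gripper": 0.7}, {"linear": [-0.2, 0, -30], "turn": 0, "gripper": 0.7}, {"linear": [-0.2, 0, -70], "turn": 0, "gripper": 0.7}, {"linear": [-0.2, 0, -110], "turn": 0, "gripper": 0.7}]'

```text
clock: 21.02
tcp_pos: [468.6, 327.1, 151.0]
orientation: [[-0.174, 0.985, -0.002], [0.985, 0.174, -0.002], [-0.001, -0.003, -1.0]]
ft_force: [0.8, 1.1, 0.5]
finger_gap: 0.7
grip_force: 0.0
```

Emit:
apply_moves --motion '[{"linear": [-300, 0, -20], "turn": 0, "gripper": 0.7}, {"linear": [-300, 0, -20], "turn": 0, "gripper": 0.7}, {"linear": [-300, 0, -20], "turn": 0, "gripper": 0.7}, {"linear": [-300, 0, -20], "turn": 0, "gripper": 0.7}, {"linear": [-300, 0, -20], "turn": 0, "gripper": 0.7}, {"linear": [-300, 0, -20], "turn": 0, "gripper": 0.7}, {"linear": [-300, 0, -20], "turn": 0, "gripper": 0.7}, {"linear": [-300, 0, -20], "turn": 0, "gripper": 0.7}]'

```text
clock: 21.68
tcp_pos: [522.6, 27.5, 171.1]
orientation: [[-0.172, 0.985, 0.001], [0.985, 0.172, -0.001], [-0.001, 0.001, -1.0]]
ft_force: [0.4, -0.2, -0.6]
finger_gap: 0.696
grip_force: 0.0
```

Emit:
apply_moves --motion '[{"linear": [-150, 0, 0], "turn": 0, "gripper": 0.7}, {"linear": [-150, 0, 0], "turn": 0, "gripper": 0.7}, {"linear": [-150, 0, 0], "turn": 0, "gripper": 0.7}, {"linear": [-150, 0, 0], "turn": 0, "gripper": 0.7}, {"linear": [-150, 0, 0], "turn": 0, "gripper": 0.7}, {"linear": [-150, 0, 0], "turn": 0, "gripper": 0.7}]'

```text
clock: 22.18
tcp_pos: [547.7, -116.4, 170.3]
orientation: [[-0.172, 0.985, -0.0], [0.985, 0.172, 0.0], [0.0, -0.0, -1.0]]
ft_force: [0.6, -0.4, 0.3]
finger_gap: 0.7
grip_force: 0.0
```

Run:
```python
from reg import *
f=np.mean([ctrl.grab_frame("top").astype(float) for _ in range(4)],0).astype(np.uint8)
f0=cv2.imread("pics/raw.png");y=R(10.1);c,s=np.cos(y),np.sin(y)
t=template(f0,[(435.61,216.87,42),(384.93,235.43,42)],R(10))
for p in((435.6,216.9,42),(384.9,235.4,42),(426.2,270.5,42),(375.5,289,42)):
    r=register(f,t,p,y);d=r[0][:2]-[415.9,284.1];print("bed",[c*d[0]+s*d[1],-s*d[0]+c*d[1]],np.degrees(r[1])-10.1,r[2])
k=lambda a,b:cv2.resize(a,b,interpolation=cv2.INTER_CUBIC)
o=np.vstack([np.hstack([k(f0[188:236,118:190],(360,240)),k(f[188:236,118:190],(360,240))]),k(f[186:262,150:410],(720,210))])
cv2.imwrite("pics/end.png",o)
st=ctrl.state();print(st["clock"],st["tcp_pos"])
```

```text
bed [np.float64(7.692840401610118), np.float64(-69.86806197412362)] 0.06849019881492602 0.9641413776566764
bed [np.float64(-39.24980949980993), np.float64(-42.65042995594503)] -1.0836968752113911 0.9562791864359865
bed [np.float64(8.775267939516034), np.float64(-15.754573898692078)] 0.6020126700066726 0.965596023584628
bed [np.float64(-40.57602595942284), np.float64(11.420543475165328)] -0.5107991038363551 0.9655666186636673
22.3833 [ 547.66640412 -114.03963519  170.51491267]
```

View pics/end.png

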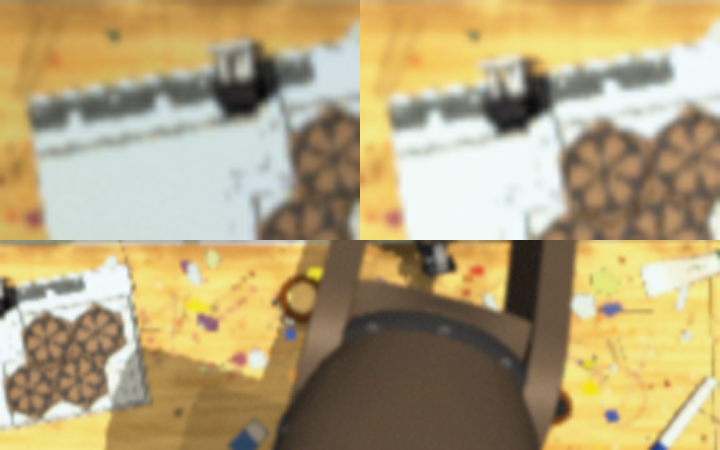

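The final view matches the start: the tab looks sprung out on the rack, and the carriage has moved back by one notch. The bottom strip shows all four rosettes nested at (45,335), (100,328), (30,388) and (83,380). By image registration every block's yaw is within about 1.1° of the bed. The set blocks are within 0.3 mm of their places, and the loose ones are within 0.6 mm along y and 1–1.6 mm along x. The varnish jar is still standing. The gripper is clear, so I'm handing in.

```bash
python3 -c "
from station import ctrl
print(ctrl.close_job())"
```

```text
the job is handed in; nothing more can be done
None
```

I handed the job in at about 22 s of the 72 s: all four blocks lie nested in the bed, and the bar was released within 0.2 mm of the middle notch with the tab looking sprung home; the loose blocks measure 1–1.6 mm wide of their places in x, a gap of about 2 mm between them that I left, and I touched none of the jars or the bottle.

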